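# Select the calibration gas and start the calibration

### The job

Calibrate the analyser on the green gas: push the tab of the rotary gas selector around with a fingertip, never pinching it, until it clicks in pointing at the green tag. Then press the white key all the way down, leaving the other two keys alone, and let go of it. Do not disturb the loose brass fitting, oxygen sensor, thermometer or spanner.

Things in the scene. Friction and masses are not known exactly. Their poses are not given: they have to be found in the camera images.
- console: calibration console fixed to the bench: grey case 240 (x) x 380 (y) x 70 mm high, flat white top panel. Origin: centre of its underside, at bench level. x points from its front edge (blue stripe, robot's side) to the rear edge with the gas tubes, z up; turned up to 20 degrees. On the panel: selector axis at (-30, 70) mm, key row at x = -75, black display 6 mm high, 50 x 120, centred at (62, -110)
- hub (a point): centre of the rotary gas selector: point on its vertical axis at the level of the white panel (z = 70 mm). The selector is an aluminium disc of 92 mm diameter whose top is 12 mm above the panel, with one black upright tab on it
- selector (a joint): selector angle in rad, positive anticlockwise from above; 0 (off, black line on the panel) points along the console's +x. Click stops at 0, +-0.785, +-1.571, end stops at +-1.62; it starts at or near the stop 0, 0.785 or -0.785. Left within about 0.3 of a stop it snaps there by itself (to within 0.03). Pushing it out of a stop takes 2 to 3 N sideways on the tab; once past halfway it snaps on
- tab_nose (a point): top outer end of the tab, 80 mm from the axis, 33 mm above the panel. The tab is a black upright fin 12 mm thick, white line along its top, standing radially from 34 to 80 mm from the axis and from 3 to 33 mm above the panel; beyond 46 mm from the axis there is only flat panel (and 2 mm tags) beneath
- pointed_at (a point): the point on the panel that the tab points at, 100 mm from the selector's axis on the tab's centre line, 20 mm beyond its nose (the tags' centres lie on this same circle)
- tab_left: flank of the tab on its anticlockwise side (42 mm long, 26 mm high; origin at its centre, 57 mm from the axis, 18 mm above the panel); pushing on it turns the selector clockwise
- tab_right: flank of the tab on its clockwise side, same size; pushing on it turns the selector anticlockwise
- tag_green: green round tag, 24 mm diameter, 2 mm thick, flat on the panel; origin at the centre of its underside. The green and yellow tags stand at the click stops 1.571 and -1.571, the red and blue ones at 0.785 and -0.785, either way round
- cal_key (a joint): white key, travel in m: 0 up, 0.004 fully down; springs back up when let go; 1 N to start it and 4 N to hold it fully down
- cal_key_top (a point): centre of the top face of the white key (22 x 22 mm), which stands 8 mm above the panel when up
- set_key (a joint): teal key next to the white one, 45 mm from it centre to centre; same values; not to be pressed
- mode_key (a joint): blue key at the end of the row, 90 mm from the white one; same values; not to be pressed
- fitting: loose brass hose fitting standing on the panel, 26 mm wide at its hexagon, 42 mm high; origin at the centre of its underside
- lambda_sensor: loose steel oxygen sensor lying on the bench to the left of the console, 114 mm long, 24 mm wide and high; origin under its hexagon
- thermometer: loose yellow handheld thermometer lying on the bench to the right of the console, 125 x 66 x 28 mm; origin at the centre of its underside
- spanner: loose 150 mm steel spanner lying on the bench in front of the console, along the console's front edge

How it is judged:
By the outcome, as a careful person would: the job done as asked, in the order asked, and still so for the second after the job is handed in, with the robot touching nothing.
It also fails if it takes over 54 s, if anything falls off the work surface, if the arm or the gripper's body presses on something with over 40 N, if the wrist force passes 120 N, or if a joint passes its speed limit or range.

### The arm

A 6-joint arm with a two-finger parallel gripper is mounted at the origin on the work surface. World frame = base frame: x ahead of the robot, y to its left, z up, the work surface at z = 0. Lengths are in m, angles in rad, forces in N, time in s.
With the tool pointing down it reaches from about 0.35 to 0.8 m from the base axis. Payload 7.3 kg.
Tool frame: the origin (TCP) lies between the finger pads; the fingertips stand 25 mm ahead of it and the grasp point (between the pads) lies 6 mm ahead of it (r.tip_extent is the distance from the TCP to the fingertips, in m); z points along the fingers, y is the direction in which the jaws open and shut (so a half turn about z gives the same grasp; the last joint's range is limited). The gripper opens to 85 mm and grips with 20 to 120 N. Pads are 22 mm wide; open, the fingers measure 114 mm over their backs; the gripper's body (76 mm by 85 mm) begins 54 mm behind the grasp point. The pads swing forward as they close: fully open they stand 13 mm farther back than shut.
Start: joints at [-1.383, 0.342, 1.524, -0, 1.275, -0.146], TCP at [0.172, -0.496, 0.256] pointing down, gripper open.
Joint ranges: [-2.53, 2.53], [-0.77, 2.02], [0.04, 2.7], [-1, 4.14], [0.28, 2.66], [-3.11, 3.11]. Speed limits (rad/s): [2.57, 2.57, 3.14, 3.14, 3.14, 3.14].

### API

Orientations are given as a unit quaternion [x, y, z, w].
In Python, from workcell import r, command_gripper, optics gives the robot as it stands. The module is installed in compiled form; this text tells all that it offers. Calls block until the motion is done:
- r.reach(position, orientation): joint-space move of the TCP to a pose.
- r.move_straight(position, orientation=None, speed=0.15, max_force=None): straight line of the TCP; orientation=None keeps the orientation; speed is the mean speed in m/s. With max_force (N) it stops when the force on the tool has changed by that much, and returns True; else False.
- r.movej(angles): joint-space move.
- command_gripper(opening, force=None): finger opening in m; force is the grip in N (None keeps the last); returns when the fingers have stopped.
- r.hold(seconds).
- r.solve_ik(position, orientation): joint angles nearest the present ones, or None.
- r.read_state(): the state.
- optics.get_image(name): name is "scene" or "top" or "wrist"; returns (picture, depth): 384x512x3 uint8, red, green, blue; 384x512 float32, m along the optical axis (not along the pixel's ray), 0 where there is no reading.
- optics.camera_model(name): a dict with "K" (3x3 intrinsics, pixels), "R" (3x3) and "t" (3): a world point X has camera coordinates R X + t; the wrist camera has in their place "tool_from_camera" (4x4, takes a point from camera to tool coordinates, whose origin is the TCP and whose axes are the flange's). Camera axes: x right, y down, z forward; pixel columns grow to the right and rows downward; lengths in m; the calibration is good to about 2 mm. A picture is of the moment at which its call begins: read the wrist's pose just before it. camera_model takes no time and is no camera call.
A pose or a line that the arm cannot do raises r.PlanningError and nothing moves.
- r.finish_job(): hands the job in, once; it reports no verdict.
The state is a dict: "time_s": time; "joint_positions": joint angles; "dq": joint speeds; "tau": joint torques, N m; "eef_pos": TCP position; "eef_rot": TCP orientation; "contact_force": force on the tool from outside, world axes, zero at the start; "torque": the same for the moment, N m; "grip_width": finger opening in m.
Only numpy, scipy, OpenCV 4.12 (cv2) and the standard library are available. Lean on these libraries where they do the work, as an engineer would, in place of code of your own. Each camera call takes 0.05 s, during which the arm holds its last target.

## Working session

There is one attempt and no reset: what is moved stays moved. The work goes in short steps, each a Python script; the robot and the scene stay as the last script left them, time stands still between calls to the robot, and variables do not carry over. Pictures are saved under pics/ and viewed, and the job is handed in when it is done.

```bash
mkdir -p pics; python3 - <<'E'
from workcell import r, command_gripper, optics
import cv2,numpy as np
s=r.read_state();print(s['time_s'],s['eef_pos'],s['eef_rot'],s['grip_width'],r.tip_extent)
for n in("top","scene"):
    p,d=optics.get_image(n);cv2.imwrite(f"pics/{n}0.png",p[:,:,::-1]);np.savez(f"{n}0.npz",p=p,d=d)
    m=optics.camera_model(n);print(n,m)
print(optics.camera_model("wrist"))
E
```

```text
0.0 [ 0.17196755 -0.49564987  0.25561074] [ 9.86103738e-01  1.66128841e-01 -1.87009609e-05 -7.90638474e-04] 0.0850759537632565 0.025
top {'K': array([[424.37798951,   0.        , 253.83702478],
       [  0.        , 424.37798951, 194.94849386],
       [  0.        ,   0.        ,   1.        ]]), 'R': array([[-0.01448935, -0.99984277, -0.01022269],
       [-0.99664756,  0.01526485, -0.08037802],
       [ 0.08052143,  0.0090238 , -0.99671203]]), 't': array([0.03410433, 0.5150015 , 0.92821007])}
scene {'K': array([[360.30587444,   0.        , 256.66466447],
       [  0.        , 360.30587444, 189.91634828],
       [  0.        ,   0.        ,   1.        ]]), 'R': array([[-0.54061888,  0.841115  ,  0.01602436],
       [ 0.6340346 ,  0.41989139, -0.64937766],
       [-0.55292978, -0.34090582, -0.76029723]]), 't': array([ 0.26014528, -0.28703038,  1.19531694])}
{'K': array([[321.61418503,   0.        , 256.02671363],
       [  0.        , 321.61418503, 194.01978426],
       [  0.        ,   0.        ,   1.        ]]), 'tool_from_camera': array([[-1.19222912e-04, -9.55117418e-01, -2.96227452e-01,
         7.52316455e-02],
       [ 9.99999706e-01,  1.10645995e-04, -7.59223335e-04,
         8.80897143e-04],
       [ 7.57923812e-04, -2.96227456e-01,  9.55117124e-01,
        -1.17609118e-01],
       [ 0.00000000e+00,  0.00000000e+00,  0.00000000e+00,
         1.00000000e+00]])}
```

View pics/top0.png

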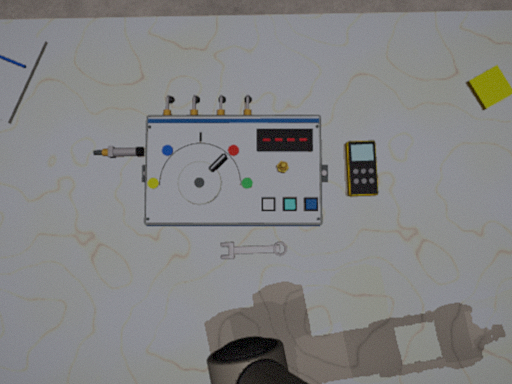

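View pics/scene0.png

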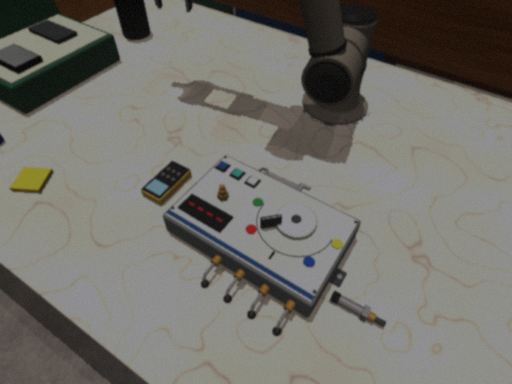

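Top view: the hub is at about (199,183), and the tab points at the red tag (233,150), which is stop -0.785. Green (247,183) is at -1.571, so I push the tab's left flank clockwise. The white key is at (268,204), and the fitting at (282,167) is clear of both. Next I measure these properly.

```bash
cat > h.py <<'E'
import cv2,numpy as np
from workcell import r, command_gripper, optics
def cast(n,uv,z):
    m=optics.camera_model(n);R,t,K=m['R'],m['t'],m['K']
    d=R.T@np.linalg.inv(K)@np.array([uv[0],uv[1],1.]);c=-R.T@t
    return c+d*(z-c[2])/d[2]
def blobs(p,lo,hi,amin=15,box=None):
    h=cv2.cvtColor(p,cv2.COLOR_RGB2HSV);m=cv2.inRange(h,np.array(lo),np.array(hi))
    if box: 
        k=np.zeros_like(m);x0,y0,x1,y1=box;k[y0:y1,x0:x1]=255;m&=k
    n,l,st,c=cv2.connectedComponentsWithStats(m)
    return [(c[i].round(2),st[i,4]) for i in range(1,n) if st[i,4]>=amin]
def fit(A,B): # 2D rigid A->B
    A=np.array(A);B=np.array(B);a=A-A.mean(0);b=B-B.mean(0)
    th=np.arctan2((a[:,0]*b[:,1]-a[:,1]*b[:,0]).sum(),(a*b).sum())
    R=np.array([[np.cos(th),-np.sin(th)],[np.sin(th),np.cos(th)]]);t=B.mean(0)-R@A.mean(0)
    return th,t,R,(A@R.T+t-B)
E
python3 - <<'E'
from h import *
C={'green':([50,120,60],[80,255,255]),'red':([0,150,100],[6,255,255]),'blue':([105,150,80],[125,255,255]),'yellow':([24,150,100],[34,255,255]),'teal':([80,100,80],[98,255,255])}
q=np.sqrt(.5)*.1
loc={'green':(-.03,-.03),'yellow':(-.03,.17),'red':(-.03+q,.07-q),'blue':(-.03+q,.07+q)}
for n,box in(("top",(144,112,325,228)),("scene",(160,150,365,310))):
    p=np.load(n+"0.npz")['p'];W={}
    for c,(lo,hi) in C.items():
        b=blobs(p,lo,hi,15,box)
        print(n,c,[(x.tolist(),int(a),cast(n,x,.072)[:2].round(4).tolist()) for x,a in b])
E
python3 - <<'E'
import cv2
for n,b in(("top",(140,105,330,265)),("scene",(150,140,400,330))):
    i=cv2.imread(f"pics/{n}0.png")[b[1]:b[3],b[0]:b[2]]
    cv2.imwrite(f"pics/{n}0c.png",cv2.resize(i,None,fx=3 if n=="scene" else 4,fy=3 if n=="scene" else 3.7,interpolation=cv2.INTER_CUBIC))
E
```

```text
top green [([246.6, 182.58], 80, [0.5379, 0.0409])]
top red [([232.97, 149.7], 70, [0.6089, 0.0691])]
top blue [([191.47, 120.11], 217, [0.6747, 0.1577]), ([275.5, 119.99], 253, [0.6719, -0.0228]), ([166.95, 149.93], 74, [0.6107, 0.2104]), ([310.78, 203.44], 102, [0.4915, -0.0939])]
top yellow [([282.13, 170.0], 15, [0.5636, -0.0349]), ([152.74, 182.77], 81, [0.5406, 0.2405])]
top teal [([289.65, 204.01], 113, [0.491, -0.0493])]
scene green [([257.5, 201.7], 40, [0.5424, 0.0403])]
scene red [([250.91, 228.74], 57, [0.6132, 0.0687])]
scene blue [([222.25, 165.06], 16, [0.4923, -0.0966]), ([214.57, 239.09], 128, [0.6773, 0.0191]), ([308.54, 261.09], 70, [0.6149, 0.2094]), ([284.84, 281.16], 92, [0.6794, 0.1911])]
scene yellow [([336.57, 243.49], 61, [0.5454, 0.2396])]
scene teal [([236.98, 172.43], 49, [0.4927, -0.0515])]
```

View pics/top0c.png

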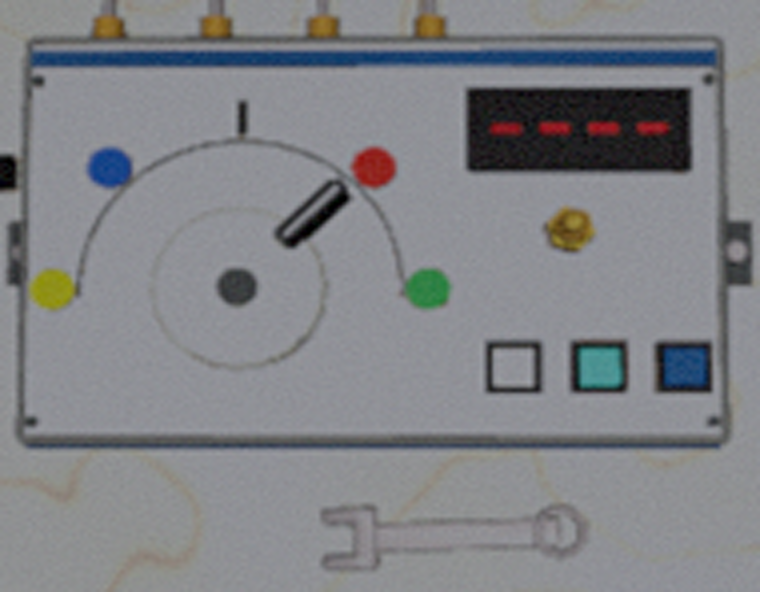

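```bash
cat >> h.py <<'E'
def q(f): return [np.cos(f/2),np.sin(f/2),0,0]
E
python3 - <<'E'
from h import *
from scipy.spatial.transform import Rotation as Ro
command_gripper(0.0,20)
r.reach([.53,.07,.30],q(0.3))
s=r.read_state();p,d=optics.get_image("wrist")
cv2.imwrite("pics/w1.png",p[:,:,::-1]);np.savez("w1.npz",p=p,d=d,pos=s['eef_pos'],rot=s['eef_rot'])
print(s['time_s'],s['eef_pos'],s['eef_rot'],s['grip_width'],s['contact_force'])
E
```

```text
3.25 [0.53010204 0.06917453 0.29990907] [ 9.88856913e-01  1.48869034e-01 -8.02581258e-05  1.03961133e-04] 0.0003970269811351189 [ 0.51782627  0.83043189 -0.0122378 ]
```

View pics/w1.png

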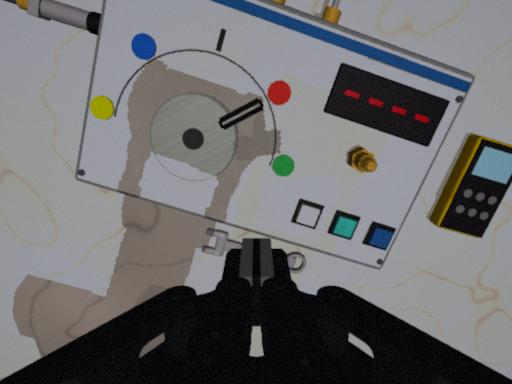

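Wrist view: all the tags are visible (green (283,165), red (279,92), blue (143,46), yellow (102,107)). The tab is at (241,113), and the white key (308,214) is clear.

```bash
cat >> h.py <<'E'
from scipy.spatial.transform import Rotation as Ro
def castw(pos,rot,uv,z):
    m=optics.camera_model("wrist");T=m['tool_from_camera'];Rw=Ro.from_quat(rot).as_matrix()
    d=Rw@T[:3,:3]@np.linalg.inv(m['K'])@np.array([uv[0],uv[1],1.]);c=Rw@T[:3,3]+pos
    return c+d*(z-c[2])/d[2]
qq=np.sqrt(.5)*.1
loc={'green':(-.03,-.03),'yellow':(-.03,.17),'red':(-.03+qq,.07-qq),'blue':(-.03+qq,.07+qq)}
C={'green':([50,120,60],[80,255,255]),'red':([0,150,100],[6,255,255]),'blue':([105,150,80],[125,255,255]),'yellow':([24,150,100],[34,255,255]),'teal':([80,100,60],[98,255,255])}
E
python3 - <<'E'
from h import *
S=dict(top={'green':(246.6,182.58),'red':(232.97,149.7),'blue':(166.95,149.93),'yellow':(152.74,182.77)},scene={'green':(257.5,201.7),'red':(250.91,228.74),'blue':(308.54,261.09),'yellow':(336.57,243.49)})
T=dict(top=(289.65,204.01),scene=(236.98,172.43))
w=np.load('w1.npz');P,Q,p=w['pos'],w['rot'],w['p']
near={'green':(283,165),'red':(279,92),'blue':(143,46),'yellow':(102,107),'teal':(344,225)};S['wrist']={}
for c,(lo,hi) in C.items():
    b=[x for x,a in blobs(p,lo,hi,30) if np.hypot(*(x-near[c]))<12]; print(c,b)
    if c=='teal':T['wrist']=b[0]
    else:S['wrist'][c]=b[0]
for n in S:
    f=(lambda uv,z:castw(P,Q,uv,z)) if n=='wrist' else (lambda uv,z:cast(n,uv,z))
    k=list(loc);th,t,R,e=fit([loc[c] for c in k],[f(S[n][c],.072)[:2] for c in k])
    print(n,'yaw',th,'org',t,'hub',R@[-.03,.07]+t,'maxres',abs(e).max())
    tl=f(T[n],.078)[:2];print(' teal',tl,'local',R.T@(tl-t),'white',tl+R@[0,.045])
    # tab white line ends / white key px
# white key in wrist
g=cv2.cvtColor(p,cv2.COLOR_RGB2GRAY);m=cv2.inRange(g,120,255)[198:232,290:328]
n_,l,st,c=cv2.connectedComponentsWithStats(m);print([(c[i]+[290,198],st[i,4]) for i in range(1,n_) if st[i,4]>20])
# tab outline top line
cr=p[85:140,205:275];cv2.imwrite('pics/tab1.png',cv2.resize(cr[:,:,::-1],None,fx=10,fy=10,interpolation=cv2.INTER_NEAREST))
print('wrist depth fit', w['d'][165,283], w['d'][214,308])
E
```

```text
green [array([282.94, 165.18])]
red [array([278.69,  92.16])]
blue [array([143.31,  46.07])]
yellow [array([101.53, 107.14])]
teal [array([344.62, 226.55])]
top yaw -0.013417318638068259 org [0.56823822 0.07029956] hub [0.5391801  0.14069577] maxres 0.0002265750892732482
 teal [ 0.49063706 -0.04887677] local [-0.07599519 -0.12020677] white [ 0.49124082 -0.00388082]
scene yaw -0.0138194107805868 org [0.5726694  0.06956417] hub [0.54363959 0.13997206] maxres 0.00039981162753095767
 teal [ 0.49730188 -0.04812921] local [-0.07373392 -0.11872364] white [ 0.49792374 -0.00313351]
wrist yaw -0.01345418871412414 org [0.57035692 0.07009707] hub [0.5413014  0.14049435] maxres 0.0002880529481804339
 teal [ 0.49416545 -0.04835503] local [-0.07459094 -0.11946644] white [ 0.49477087 -0.0033591 ]
[(array([310.08709677, 215.65483871]), np.int32(620)), (array([307.85846154, 215.34153846]), np.int32(325))]
wrist depth fit 0.35190126 0.36255798
```

View pics/tab1.png

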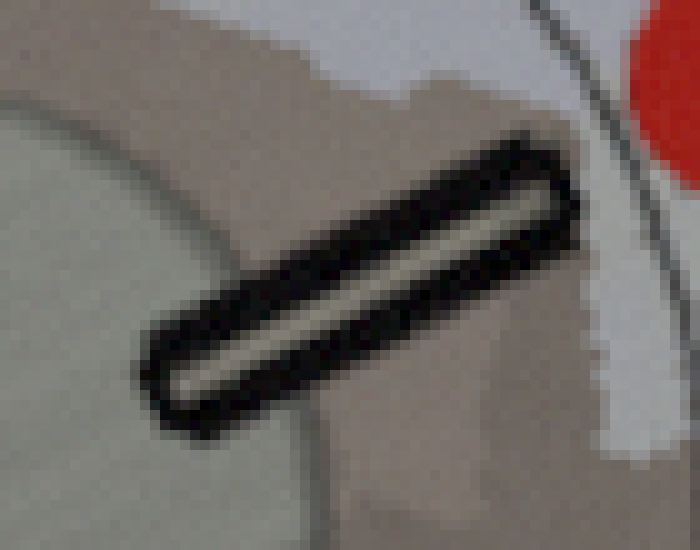

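The three views agree, with the wrist fit in the middle: hub (0.5413, 0.1405), yaw -0.0135, white key (0.4945, -0.0034). Now the push.

```bash
cat > push.py <<'E'
from h import *
w=np.load('w1.npz')
a=castw(w['pos'],w['rot'],(223.5,123.5),.103)[:2];b=castw(w['pos'],w['rot'],(259.5,104.8),.103)[:2]
hub=np.array([.5413,.1405]);yaw=-.0135
v=b-a;phi0=np.arctan2(v[1],v[0]);print('tab world angle',phi0,'local',phi0-yaw,'radii',np.hypot(*(a-hub)),np.hypot(*(b-hub)))
Z=.088+.025
def pose(phi,d,z=Z,rad=.064):
    er=np.array([np.cos(phi),np.sin(phi)]);et=np.array([-er[1],er[0]])
    c=hub+rad*er+d*et
    return [c[0],c[1],z],q(phi+np.pi/2)
def st(n):
    s=r.read_state();print(n,round(s['time_s'],2),np.round(s['eef_pos'],4),np.round(s['contact_force'],2),flush=True)
r.reach(*pose(phi0,.036,.19));st('above')
hit=r.move_straight(*pose(phi0,.036),speed=.1,max_force=8);st(f'down {hit}')
if hit: raise SystemExit
ph=phi0
r.move_straight(*pose(ph,.018),speed=.05,max_force=12);st('near')
end=yaw-1.42
for ph in np.linspace(phi0,end,6)[1:]:
    hit=r.move_straight(*pose(ph,.018),speed=.05,max_force=15);st(f'phi {ph-yaw:.2f} {hit}')
    if hit:break
r.move_straight(*pose(ph,.045),speed=.1);st('back')
r.move_straight(pose(ph,.045,.2)[0],speed=.15)
r.reach([.53,.07,.30],q(0.3))
s=r.read_state();p,d=optics.get_image("wrist")
cv2.imwrite("pics/w2.png",p[:,:,::-1]);np.savez("w2.npz",p=p,d=d,pos=s['eef_pos'],rot=s['eef_rot']);st('end')
E
python3 push.py
```

```text
tab world angle -0.8071426432315093 local -0.7936426432315093 radii 0.0382388641042724 0.07678791764412575
above 3.93 [0.6116 0.1186 0.1904] [0.07 0.01 1.14]
down False 4.85 [0.6121 0.1191 0.1139] [0.18 0.29 0.56]
near 5.36 [0.5985 0.1066 0.1133] [0.   0.52 0.34]
phi -0.92 False 5.67 [0.5941 0.0999 0.1131] [0.76 0.4  0.42]
phi -1.04 False 5.99 [0.5885 0.0936 0.113 ] [ 1.57 -0.6  -0.76]
phi -1.17 False 6.31 [0.5822 0.0882 0.1129] [ 0.03 -0.13 -0.58]
phi -1.29 False 6.62 [0.5755 0.0835 0.1131] [-0.56  0.37  0.98]
phi -1.42 False 6.94 [0.5682 0.0797 0.1131] [ 0.37  0.92 -0.68]
back 7.36 [0.5945 0.0833 0.1126] [ 0.24 -0.17 -0.06]
end 8.69 [0.5297 0.07   0.2986] [ 0.84  0.23 -0.26]
```

View pics/w2.png

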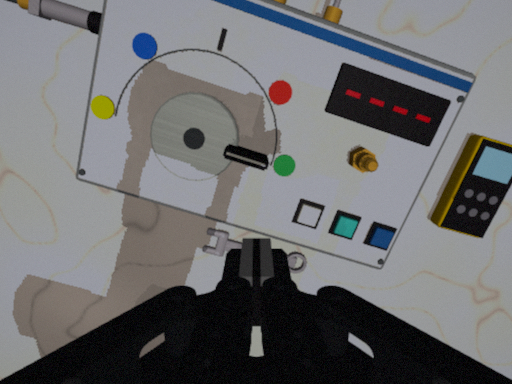

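```bash
python3 - <<'E'
from h import *
w=np.load('w2.npz');p=w['p'];hub=np.array([.5413,.1405])
cr=p[138:178,218:275];cv2.imwrite('pics/tab2.png',cv2.resize(cr[:,:,::-1],None,fx=10,fy=10,interpolation=cv2.INTER_NEAREST))
g=cv2.cvtColor(p,cv2.COLOR_RGB2GRAY);m=cv2.inRange(g,0,45);k=np.zeros_like(m);k[140:175,215:274]=255;m&=k
n,l,stt,c=cv2.connectedComponentsWithStats(m);i=1+stt[1:,4].argmax()
ys,xs=np.nonzero(l==i);P=np.array([castw(w['pos'],w['rot'],(x,y),.103)[:2] for x,y in zip(xs,ys)])
vx,vy,x0,y0=cv2.fitLine(P.astype(np.float32),2,0,.01,.01).ravel();a=np.arctan2(vy,vx);print(stt[i],'angle local',(a+.0135+np.pi/2)%np.pi-np.pi/2)
c=P.mean(0)-hub;print('centroid dir local',np.arctan2(c[1],c[0])+.0135,np.hypot(*c))
def st(n):
    s=r.read_state();print(n,round(s['time_s'],2),np.round(s['eef_pos'],4),np.round(s['contact_force'],2),flush=True)
K=[.4945,-.0034]
r.reach(K+[.16],q(0.));st('above')
r.hold(.3)
hit=r.move_straight(K+[.106],speed=.08,max_force=6);st(f'pre {hit}')
z=.1055
if not hit:
    hit=r.move_straight(K+[.09],speed=.015,max_force=9);st(f'press {hit}')
r.hold(.4);st('held')
p,d=optics.get_image("top");cv2.imwrite("pics/t3.png",p[:,:,::-1])
p,d=optics.get_image("wrist");cv2.imwrite("pics/w3.png",p[:,:,::-1])
E
```

```text
[224 145  44  25 502] angle local -1.5593284
centroid dir local -1.519549265625985 0.05688625108055733
above 9.38 [ 0.4954 -0.0033  0.16  ] [-0.43 -0.36  0.94]
pre False 10.51 [ 0.4948 -0.0034  0.1063] [ 0.25 -0.38  0.54]
press True 11.13 [ 0.4947 -0.0034  0.099 ] [-2.15  0.68  7.35]
held 11.53 [ 0.4948 -0.0034  0.099 ] [-1.29 -0.11  8.66]
```

View pics/tab2.png

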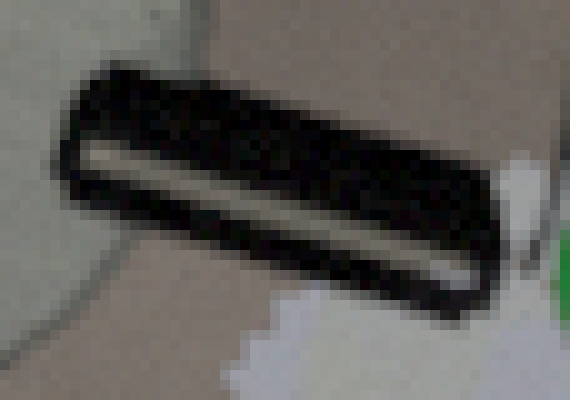

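View pics/w3.png

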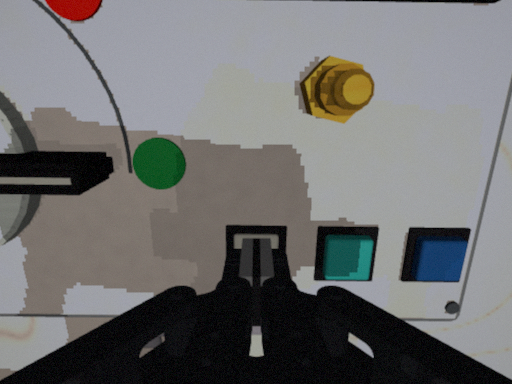

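The tab's long axis measures -1.559, so it is at the green stop. The key bottomed at tip z = 0.074, which matches the expected fully-down height, with 8.7 N against the 4 N needed. In the wrist view the finger is only on the white key (256,240). I'll press slightly harder for margin, then release and check.

```bash
python3 - <<'E'
from h import *
def st(n):
    s=r.read_state();print(n,round(s['time_s'],2),np.round(s['eef_pos'],4),np.round(s['contact_force'],2),flush=True)
K=[.4945,-.0034]
hit=r.move_straight(K+[.094],speed=.015,max_force=6);r.hold(.3);st(f'more {hit}')
r.move_straight(K+[.16],speed=.08);st('up')
r.reach([.53,.07,.30],q(0.3));r.hold(.3)
s=r.read_state();p,d=optics.get_image("wrist");st('end')
cv2.imwrite("pics/w4.png",p[:,:,::-1])
w=s;hub=np.array([.5413,.1405])
a,b=[castw(s['eef_pos'],s['eef_rot'],u,.103)[:2] for u in((226.5,153.5),(265,165))]
p2,_=optics.get_image("top");cv2.imwrite("pics/t4.png",cv2.resize(p2[105:265,90:390,::-1],None,fx=2.6,fy=2.6,interpolation=cv2.INTER_CUBIC))
E
```

```text
more True 12.14 [ 0.4947 -0.0034  0.0989] [-1.47 -0.75  8.93]
up 13.07 [ 0.4941 -0.0034  0.1595] [0.27 0.35 0.03]
end 14.11 [0.5298 0.0695 0.2991] [-0.88 -0.35 -0.3 ]
```

View pics/w4.png

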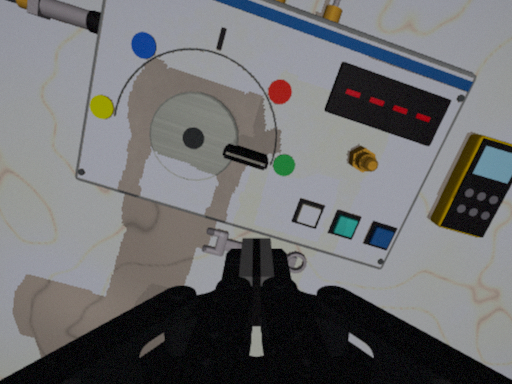

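View pics/t4.png

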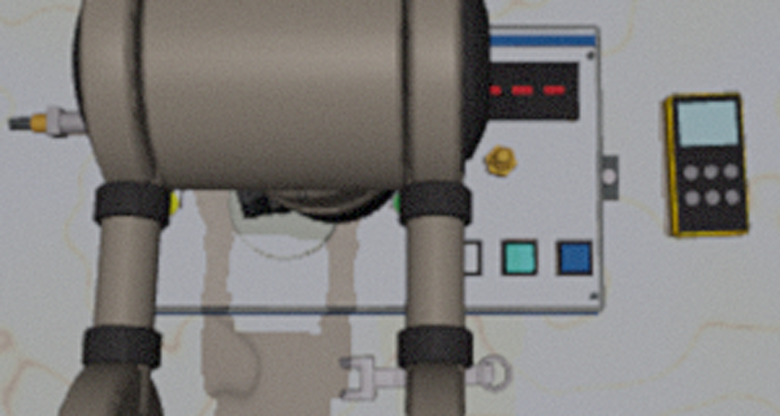

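The tab still points at green (283,165). The white key is up again, and the fitting, sensor, thermometer and spanner are where they were before the push. Handing in.

```bash
python3 -c "
from workcell import r
r.finish_job()"
```

```text
the job is handed in; nothing more can be done
```

The selector now points at the green tag, and the white key was pressed fully down and let go, in that order. I handed the job in at about 14 s of the 54 s allowed.

- **Selector:** I pushed the tab clockwise with the closed fingertips, without pinching it, from the red stop to the green one. The wrist picture taken afterwards puts its long axis at -1.559 rad, against the stop at -1.571. A second, rougher estimate from the centre of the tab's outline gave -1.52. I think that one is skewed because the tab's side face was also in view. The last picture shows the tab still on green.
- **White key:** The fingertip stopped hard 4 mm above the panel, where the key is fully down, with about 9 N against the 4 N needed. Pressing on gained only 0.1 mm more. After release the key looked up again and the contact force was back to about zero.
- **Other items:** In the last pictures the teal and blue keys, fitting, oxygen sensor, thermometer and spanner look the same as before. I compared these by eye, and the arm hid part of the last overhead view.
- **Measurements:** The overhead and scene cameras disagreed by about 4 mm in x on the hub. I used the wrist camera's value, which lay between them.

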